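# Put the clay egg study away in the damp crock

## Robot

A 6-joint arm with a two-finger parallel gripper is mounted at the origin on the work surface; the furniture and walls round the work are solid. World frame = base frame: x ahead of the robot, y to its left, z up, the work surface at z = 0. Lengths are in mm, angles in rad, forces in N, time in s.
With the tool pointing down it reaches from about 275 to 1000 mm from the base axis. Payload 8.4 kg.
Tool frame: the origin (TCP) lies between the finger pads; the fingertips stand 17 mm ahead of it and the grasp point (between the pads) lies 2 mm behind it; z points along the fingers, y is the line along which they close (so a half turn about z gives the same grasp; the last joint's range is limited). The gripper opens to 85 mm and grips with 20 to 120 N. Pads are 22 mm wide; open, the fingers measure 114 mm over their backs; the gripper's body (76 mm by 85 mm) begins 54 mm behind the grasp point. The pads swing forward as they close: fully open they stand 13 mm farther back than shut.
Start: joints at [1.194, 0.353, 1.633, -0, 1.155, -0.002], TCP at [228.803, 581.616, 248.281] pointing down, gripper open.
Joint ranges: [-2.63, 2.63], [-0.92, 2.1], [0.06, 2.66], [-1.3, 4.44], [0, 2.69], [-3.02, 3.02]. Speed limits (rad/s): [2.22, 2.22, 2.79, 3.14, 3.14, 3.14].

## Interface

Orientations are given as [roll, pitch, yaw] about the fixed x, y, z axes, in that order (R = Rz(yaw) Ry(pitch) Rx(roll)).
In Python, from rig import sense, grab_frame, sign_off gives the robot as it stands. The module is installed in compiled form; this text tells all that it offers.
- The arm moves only by the tool send_rows, never from a script. Its argument "moves" is a list that holds one entry, the list of rows, each a list of 7 numbers: the shift along the world's x, y, z in m, then the turn, a rotation vector about the world's x, y, z in rad, then the opening, from -1 (shut) to 1 (fully open). In form: [[[dx, dy, dz, rx, ry, rz, jaw], ...]]. A call has 1 to 10 rows; each row shifts and turns the commanded pose from where the row before left it; what a row does not reach is not made up. A row lasts 1/10 s, in which the tool goes at most 50 mm and 8.59 degrees, less where a joint would pass 70% of its speed; a pose out of reach is approached as far as the arm can. A call with a gripper value outside its range is refused whole. The fingers move at their own pace and stop on an object; "grip_force" is the grip in N (left out, the last holds). Time passes only in rows, so rows that do not move let the fingers close. It gives the time, the measured TCP pose, the force, the opening and the grip force at its end, in the units of the state.
- sense(): the state, without advancing time (a new reading comes with each control period).
- grab_frame(name): name is "side" or "top"; returns a dict with "img" (420x560x3 uint8, red, green, blue), "mtx" (3x3 intrinsics, pixels), "dist" ([k1, k2, p1, p2, k3] as OpenCV has them; the pictures are not rectified), "rvec" (rotation vector, rad) and "tvec" (3), from world to camera coordinates, as OpenCV has them. Camera axes: x right, y down, z forward; pixel columns grow to the right and rows downward; lengths in mm; the calibration is good to about 2 mm. A picture is of the moment at which its call begins. There is no depth.
- sign_off(): hands the job in; it is judged then, once.
The state is a dict: "clock": time; "qpos": joint angles; "qvel": joint speeds; "joint_efforts": joint torques, N m; "eef_pos": TCP position; "tcp_rot": TCP orientation; "contact_force": force on the tool from outside, world axes, zero at the start; "wrist_torque": the same for the moment, N m; "opening": opening from 0.0 (shut) to 1.0 (fully open); "grasp_force": force on a finger pad.
Only numpy, scipy, OpenCV 4.12 (cv2) and the standard library are available. Lean on these libraries where they do the work, as an engineer would, in place of code of your own. Each camera call takes 0.05 s, during which the arm holds its last target. There are 200 camera calls.

## Task

Put the clay egg study away to keep it moist: lower it gently into the white damp crock and stand it upright on the plaster bed inside, not dropped and not pressed down hard. Then close the crock with its lid so that the lid sits fully home, level on the rim and clear of the egg. Leave the crock where it stands and do not disturb the clay ball or the loop tool lying near the work.

Things in the scene. Friction and masses are not known exactly. Their poses are not given: they have to be found in the camera images.
- egg_study: egg-shaped clay study, dark brown-grey, leather-hard (firm). 58 x 63 mm wide at the waist (about 25 mm above its base), 78 mm tall, about 0.34 kg, with a flat base about 42 mm wide; it stands on end on the whirler. Origin: centre of the base; z points up out of its top
- whirler: low modelling turntable with a round wooden head 92 mm across on a dark foot, 28 mm tall, fixed to the bench. Origin: centre of its underside; the egg stands on its head, within 8 mm of the axis
- damp_crock: white glazed round crock with two thin blue bands, open at the top, 170 mm outer diameter, 122 mm tall, wall 7 mm (mouth 156 mm across), 2.4 kg, loose on the bench. Origin: centre of its underside; z up
- crock_bed (a point): centre of the upper face of the flat plaster bed inside the crock, 40 mm above the crock's underside and 82 mm below its rim; the bed is 152 mm across
- crock_mouth (a point): centre of the crock's mouth, level with the rim, 122 mm above its underside
- crock_lid: round white lid with a blue edge line, 172 mm across, 0.4 kg, lying right way up on the bench. Its locating rim, 144 mm across and 8 mm deep, drops into the mouth with 6 mm to spare all round, and the disc then rests on the crock's rim. Origin: centre of the underside of the locating rim (8 mm below the mouth once fitted); z up. Top of the disc: 20 mm above the origin at its middle
- lid_knob (a point): middle of the lid's blue knob, 40 mm above the lid's origin: the knob is round, 35 mm across at its widest, and stands from 20 to 51 mm above the lid's origin
- clay_ball: loose ball of clay, 54 x 56 x 42 mm, a bystander. Origin: centre of its underside
- loop_tool: loose loop tool: dark wooden handle with a wire loop, 204 x 30 mm, 12 mm high, a bystander. Origin: under its middle; its length lies along its y axis

How it is judged:
By the outcome, as a careful person would: the job done as asked, in the order asked, and still so for the second after the job is handed in, with the robot touching nothing.
It also fails if it takes over 64 s, if anything falls off the work surface, if the arm or the gripper's body presses on something with over 40 N, if the wrist force passes 120 N, or if a joint passes its speed limit or range.

## Working session

There is one attempt and no reset: what is moved stays moved. The work goes in short steps, Python scripts to look and compute and a tool call to move; the robot and the scene stay as the last step left them, time stands still between calls to the robot, and variables do not carry over. Pictures are saved under pics/ and viewed, at most 10 in all, crops included, and the job is handed in when it is done.

Besides the shell and the picture viewer there is one more tool, called after ">>>" as name([rows], argument=value, ...), one row to a line, values as JSON. send_rows: Moves the arm, as the interface text tells. Its arguments: {"type":"object","properties":{"moves":{"type":"array"},"grip_force":{"type":"number"}},"required":["moves"]}

```bash
mkdir -p pics; cat > h.py <<'E'
import numpy as np, cv2
from rig import sense, grab_frame, sign_off
def ray(f,uv):
    R=cv2.Rodrigues(np.array(f["rvec"],float))[0]; t=np.array(f["tvec"],float).ravel()
    p=cv2.undistortPoints(np.array(uv,float).reshape(-1,1,2),np.array(f["mtx"],float),np.array(f["dist"],float)).reshape(-1,2)
    d=np.c_[p,np.ones(len(p))]@R
    return -R.T@t,d
def onz(f,uv,z):
    c,d=ray(f,uv); return c+d*((z-c[2])/d[:,2])[:,None]
def proj(f,P):
    return cv2.projectPoints(np.array(P,float).reshape(-1,1,3),np.array(f["rvec"],float),np.array(f["tvec"],float),np.array(f["mtx"],float),np.array(f["dist"],float))[0].reshape(-1,2)
E
python3 - <<'E'
from h import *
a=grab_frame("side");b=grab_frame("top")
for n,f in(("side",a),("top",b)):
    cv2.imwrite(f"pics/{n}0.png",f["img"][:,:,::-1]); print(n,ray(f,[[280,210]]))
s=sense();print({k:np.round(s[k],3).tolist() for k in s})
E
```

```text
side (array([ 244.0263946 , -261.62234116,  886.13734695]), array([[ 0.23097792,  0.40578866, -0.88446174]]))
top (array([327.0464557 , 127.28561148, 940.63185397]), array([[ 0.14120301, -0.01214913, -0.9899461 ]]))
{'clock': 0.1, 'qpos': [1.194, 0.354, 1.634, 0.0, 1.155, -0.002], 'qvel': [0.0, -0.003, -0.001, -0.002, 0.002, 0.0], 'joint_efforts': [-0.001, -60.636, -34.282, 0.0, 0.004, -0.0], 'eef_pos': [228.638, 581.238, 247.631], 'tcp_rot': [-3.14, -0.0, 2.767], 'contact_force': [0.645, -0.683, -0.774], 'wrist_torque': [-0.024, 0.02, -0.01], 'grasp_force': 0.0, 'opening': 0.999}
```

View pics/top0.png

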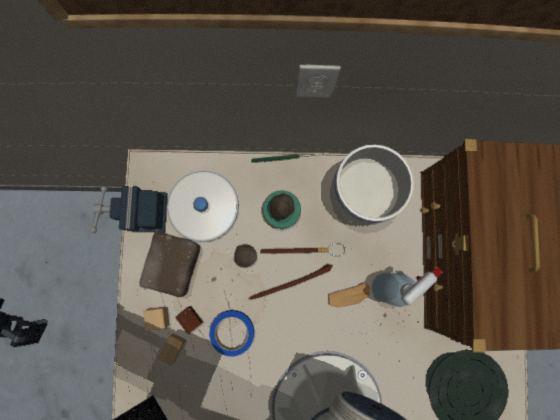

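View pics/side0.png

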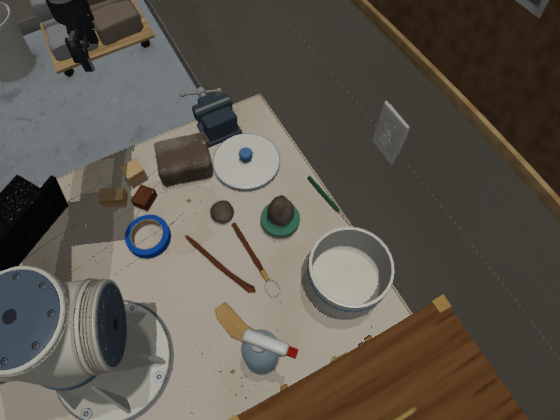

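```bash
cat > m.py <<'E'
from h import *
def blobs(m):
    cs=cv2.findContours(m.astype(np.uint8),cv2.RETR_EXTERNAL,cv2.CHAIN_APPROX_NONE)[0]
    return sorted(cs,key=cv2.contourArea)[::-1]
def near(cs,uv,r=45,amin=40):
    c=[c for c in cs if cv2.contourArea(c)>amin and abs(np.array(cv2.minEnclosingCircle(c)[0])-uv).max()<r]
    return c[0] if c else None
def circ(P):
    x=np.linalg.lstsq(np.c_[2*P[:,:2],np.ones(len(P))],(P[:,:2]**2).sum(1),rcond=None)[0]
    return x[:2],np.sqrt(x[2]+x[0]**2+x[1]**2)
E
python3 - <<'E'
from m import *
seeds=dict(top=dict(lid=(203,206),knob=(201,204),wh=(282,209),egg=(282,206),crock=(374,184),ball=(245,256)),
 side=dict(lid=(246,161),knob=(246,154),wh=(281,218),egg=(281,208),crock=(350,272),ball=(222,211)))
for n in("top","side"):
    img=cv2.imread(f"pics/{n}0.png"); f=grab_frame(n)
    hsv=cv2.cvtColor(img,cv2.COLOR_BGR2HSV); H,S,V=[hsv[...,i].astype(int) for i in range(3)]
    k=seeds[n]
    for nm,u in k.items(): print(n,nm,hsv[u[1],u[0]],end=' ')
    print()
    M=dict(knob=(H>95)&(H<125)&(S>100),wh=(H>65)&(H<95)&(S>80)|(V<95),egg=(V<95)&~((H>65)&(H<95)&(S>80)),ball=(V<95)&((H<65)|(S<80)))
    for nm,m in M.items():
        c=near(blobs(m),k[nm],20)
        if c is None: print(nm,None);continue
        mu=cv2.moments(c);u=[mu['m10']/mu['m00'],mu['m01']/mu['m00']]
        z=dict(knob=40,wh=24,egg=53,ball=15)[nm]
        if nm=="wh":
            print(n,nm,'circ',circ(onz(f,c.reshape(-1,2),28)))
        print(n,nm,np.round(u,1),cv2.boundingRect(c),onz(f,[u],z).round(1))
    # lid & crock: edges from center by ray
    for nm,z in(("lid",14),("crock",122)):
        c0=near(blobs((S<40)&(V>150)),k[nm],25,500); 
        if c0 is not None: P=onz(f,cv2.convexHull(c0).reshape(-1,2),z); print(n,nm,cv2.boundingRect(c0),circ(P))
    x0,y0=[int(v) for v in k['crock']]
    print('row',[tuple(hsv[y0,x]) [1:] for x in range(x0-50,x0+50,2)])
    cr=img[60:300,150:450] if n=="top" else img[110:350,150:450]
    cv2.imwrite(f"pics/{n}c.png",cv2.resize(cr,None,fx=2.5,fy=2.5,interpolation=cv2.INTER_CUBIC))
E
```

```text
top lid [105 122 155] top knob [106 127 148] top wh [16 64 68] top egg [16 77 73] top crock [ 28  20 189] top ball [13 78 75] 
top knob [200.2 203.8] (194, 198, 13, 13) [[466.2 303.3  40. ]]
top wh circ (array([458.58930193, 114.22182069]), np.float64(43.790258850423314))
top wh [280.8 209.6] (262, 191, 38, 38) [[458.9 114.2  24. ]]
top egg [281.5 206.2] (270, 193, 25, 27) [[462.6 113.2  53. ]]
top ball [244.7 255.5] (234, 244, 23, 23) [[348.7 197.2  15. ]]
row [(np.uint8(32), np.uint8(95)), (np.uint8(35), np.uint8(94)), (np.uint8(36), np.uint8(99)), (np.uint8(32), np.uint8(96)), (np.uint8(24), np.uint8(75)), (np.uint8(30), np.uint8(67)), (np.uint8(20), np.uint8(101)), (np.uint8(14), np.uint8(198)), (np.uint8(21), np.uint8(196)), (np.uint8(22), np.uint8(195)), (np.uint8(24), np.uint8(192)), (np.uint8(22), np.uint8(194)), (np.uint8(25), np.uint8(193)), (np.uint8(20), np.uint8(194)), (np.uint8(20), np.uint8(191)), (np.uint8(20), np.uint8(192)), (np.uint8(24), np.uint8(192)), (np.uint8(21), np.uint8(190)), (np.uint8(21), np.uint8(191)), (np.uint8(19), np.uint8(188)), (np.uint8(20), np.u
[... 2218 characters left out ...]
uint8(21), np.uint8(173)), (np.uint8(21), np.uint8(173)), (np.uint8(21), np.uint8(173)), (np.uint8(21), np.uint8(173)), (np.uint8(22), np.uint8(172)), (np.uint8(21), np.uint8(172)), (np.uint8(22), np.uint8(172)), (np.uint8(21), np.uint8(172)), (np.uint8(22), np.uint8(173)), (np.uint8(21), np.uint8(173)), (np.uint8(21), np.uint8(173)), (np.uint8(21), np.uint8(160)), (np.uint8(24), np.uint8(119)), (np.uint8(20), np.uint8(75)), (np.uint8(17), np.uint8(75)), (np.uint8(21), np.uint8(74)), (np.uint8(24), np.uint8(74)), (np.uint8(17), np.uint8(74)), (np.uint8(17), np.uint8(74)), (np.uint8(14), np.uint8(170)), (np.uint8(15), np.uint8(135)), (np.uint8(38), np.uint8(67)), (np.uint8(38), np.uint8(67))]
```

View pics/topc.png

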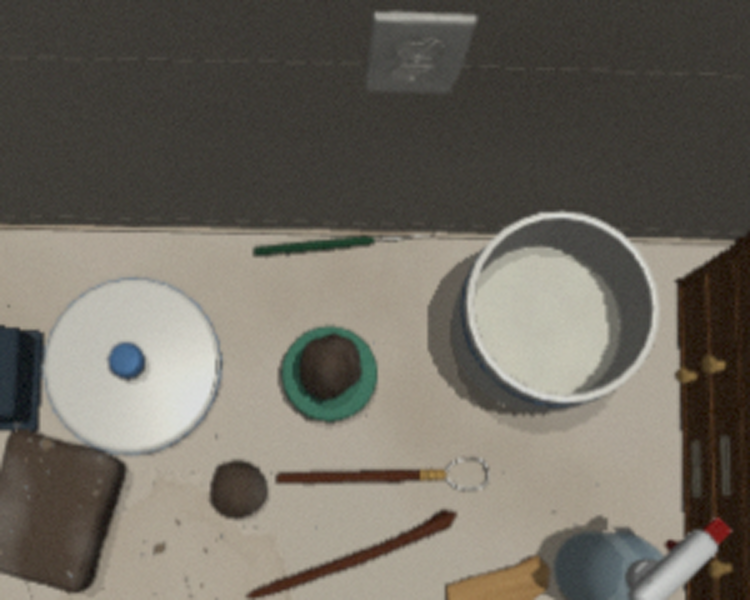

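View pics/sidec.png

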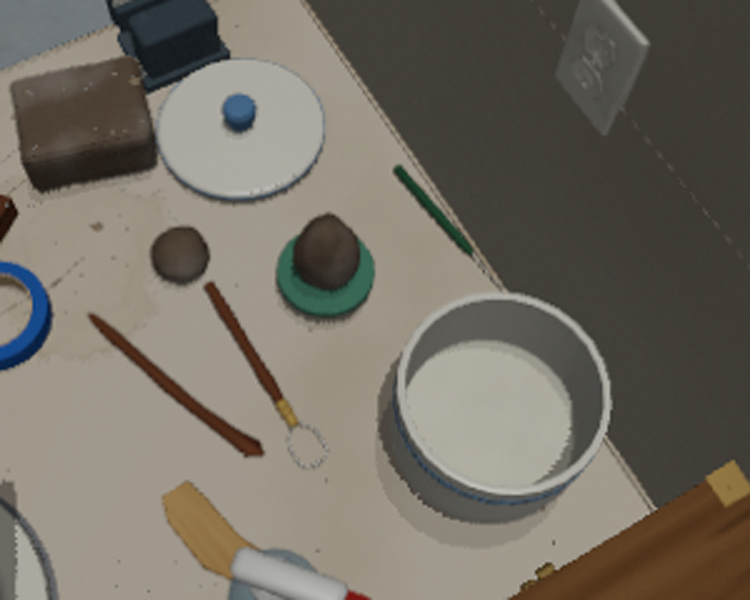

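The pictures show the lid at crop (132,365) in the top view, the egg on the green whirler at (328,372) and the crock rim at (562,308). A jar of tools stands at (600,570), with the cabinet to the right. The next step is to measure the rim, the lid disc and the obstacle heights.

```bash
python3 - <<'E'
from m import *
from scipy.optimize import least_squares
F={n:grab_frame(n) for n in("top","side")}
def tri(ut,us):
    A=[];b=[]
    for f,u in((F["top"],ut),(F["side"],us)):
        c,d=ray(f,[u]);d=d[0]/np.linalg.norm(d[0]);M=np.eye(3)-np.outer(d,d);A.append(M);b.append(M@c)
    x=np.linalg.lstsq(np.vstack(A),np.hstack(b),rcond=None);return x[0].round(1),np.sqrt(x[1]).round(1)
print('knob',tri((200.2,203.8),(245.5,154.4)))
print('red tip',tri((438,271),(294,352)));print('cab corner',tri((470,146),(441,303)))
print('back edge',onz(F["top"],[[130,150],[280,151.5],[405,155]],0).round(0).tolist())
print('loop end',onz(F["top"],[[345,250]],5),'handle',onz(F["top"],[[262,251]],5))
for n,sd in(("top",dict(lid=(203,206),crock=(374,184))),("side",dict(lid=(246,161),crock=(350,268)))):
    f=F[n];img=f["img"];hsv=cv2.cvtColor(img,cv2.COLOR_RGB2HSV).astype(int);S,V=hsv[...,1],hsv[...,2]
    for nm,z in(("lid",14),("crock",122)):
        m=(S<19)&(V>120)
        u0=np.array(sd[nm],float); pts=[]
        for a in np.linspace(0,2*np.pi,120,endpoint=False):
            q=u0+np.arange(22 if nm=="crock" else 20,60,.5)[:,None]*[np.cos(a),np.sin(a)]
            qi=q.round().astype(int); h=m[qi[:,1],qi[:,0]]
            # last pixel of the outermost low-saturation run within 50px
            k=np.where(h[:56])[0]
            if len(k): pts.append(q[k[-1]])
        P=onz(f,pts,z)
        fn=lambda p:np.hypot(P[:,0]-p[0],P[:,1]-p[1])-p[2]
        r=least_squares(fn,[*np.median(P[:,:2],0),85],loss='soft_l1',f_scale=2)
        print(n,nm,r.x.round(1),len(P),'medabs',np.median(abs(fn(r.x))).round(2))
E
```

```text
knob (array([464.9, 303.1,  42.3]), array([1.4]))
red tip (array([ 320.2, -184.2,  205.1]), array([1.5]))
cab corner (array([ 555. , -236.5,  249.3]), array([0.]))
back edge [[605.0, 495.0, 0.0], [609.0, 119.0, 0.0], [608.0, -196.0, 0.0]]
loop end [[366.73630631 -42.2825482    5.        ]] handle [[360.53253833 156.97108915   5.        ]]
top lid [466.4 302.8  86.1] 120 medabs 0.88
top crock [509.6 -86.3  83.7] 120 medabs 0.62
side lid [464.8 307.3  84.9] 120 medabs 0.93
side crock [507.9 -84.9  83.5] 120 medabs 0.49
```

>>> send_rows([
  [[0.023,-0.0465,0,0,0,0,1],[0.023,-0.0465,0,0,0,0,1],[0.023,-0.0465,0,0,0,0,1],[0.023,-0.0465,0,0,0,0,1],[0.023,-0.0465,0,0,0,0,1],[0.023,-0.0465,0,0,0,0,1],[0.023,-0.0465,0,0,0,0,1],[0.023,-0.0465,0,0,0,0,1],[0.023,-0.0465,0,0,0,0,1],[0.023,-0.0465,0,0,0,0,1]],
], grip_force=30)

```text
clock: 1.3
eef_pos: [451.1, 131.5, 248.6]
tcp_rot: [3.141, 0.001, 2.767]
contact_force: [0.8, 0.5, -1.0]
opening: 0.999
grasp_force: 0.0
```

>>> send_rows([
  [[0,0,-0.03,0,0,0,1],[0,0,-0.03,0,0,0,1],[0,0,-0.03,0,0,0,1],[0,0,0,0,0,0,1],[0,0,0,0,0,0,1],[0,0,0,0,0,0,1]],
])

```text
clock: 1.9
eef_pos: [451.4, 133.9, 159.7]
tcp_rot: [3.14, 0.002, 2.767]
contact_force: [-0.5, 0.0, 0.6]
opening: 1.002
grasp_force: 0.0
```

```bash
python3 - <<'E'
from m import *
ims=[]
for n in("top","side"):
    f=grab_frame(n);img=f["img"][:,:,::-1].copy()
    u=proj(f,[460,114,60])[0].astype(int)
    ims.append(cv2.resize(img[u[1]-60:u[1]+60,u[0]-60:u[0]+60],None,fx=3.3,fy=3.3,interpolation=cv2.INTER_CUBIC));print(u)
cv2.imwrite("pics/egg1.png",np.hstack(ims)); s=sense();print(s["eef_pos"],s["contact_force"])
E
```

```text
[281 206]
[280 211]
[451.43824078 133.89842404 159.77356605] [-0.50645251  0.33703885 -0.53352004]
```

View pics/egg1.png

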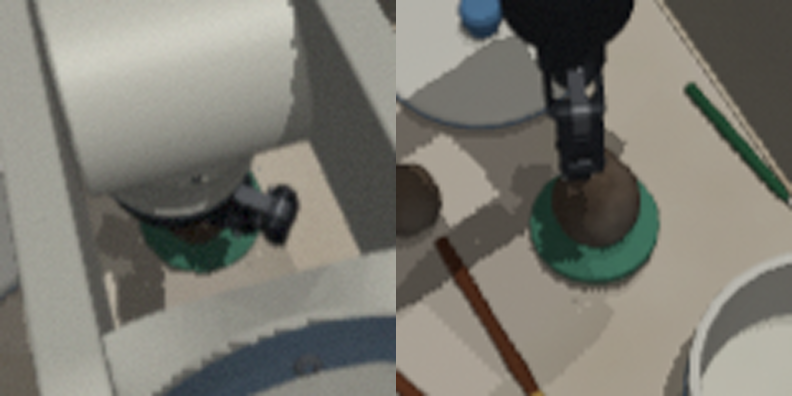

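The side view shows the fingers above the egg, just behind it at about (580,130) in the crop. I'll centre over the egg and then descend.

>>> send_rows([
  [[0.004,-0.01,0,0,0,0,1],[0.0045,-0.0105,0,0,0,0,1],[0,0,0,0,0,0,1],[0,0,-0.015,0,0,0,1],[0,0,-0.015,0,0,0,1],[0,0,-0.015,0,0,0,1],[0,0,0,0,0,0,1],[0,0,0,0,0,0,1]],
])

```text
clock: 2.8
eef_pos: [459.0, 112.7, 113.4]
tcp_rot: [-3.141, -0.001, 2.766]
contact_force: [0.6, 0.3, 0.5]
opening: 1.002
grasp_force: 0.0
```

>>> send_rows([
  [[0.0005,0.001,-0.01,0,0,0,1],[0,0,-0.01,0,0,0,1],[0,0,-0.01,0,0,0,1],[0,0,-0.01,0,0,0,1],[0,0,-0.009,0,0,0,1],[0,0,-0.008,0,0,0,1],[0,0,0,0,0,0,1],[0,0,0,0,0,0,1]],
])

```text
clock: 3.6
eef_pos: [459.4, 113.9, 56.1]
tcp_rot: [-3.141, -0.0, 2.767]
contact_force: [-0.7, -0.6, 0.8]
opening: 1.0
grasp_force: 0.0
```

Next I close gently, in steps.

>>> send_rows([
  [[0,0,0,0,0,0,0.7],[0,0,0,0,0,0,0.6],[0,0,0,0,0,0,0.5],[0,0,0,0,0,0,0.4],[0,0,0,0,0,0,0.3],[0,0,0,0,0,0,0.2],[0,0,0,0,0,0,0.1],[0,0,0,0,0,0,0.1]],
], grip_force=30)

```text
clock: 4.4
eef_pos: [460.1, 114.3, 57.0]
tcp_rot: [3.141, 0.001, 2.767]
contact_force: [-1.7, 1.3, 9.0]
opening: 0.654
grasp_force: 30.0
```

>>> send_rows([
  [[0,0,0,0,0,0,0],[0,0,0.002,0,0,0,-0.2],[0,0,0.004,0,0,0,-0.2],[0,0,0.006,0,0,0,-0.2],[0,0,0.008,0,0,0,-0.2],[0,0,0,0,0,0,-0.2],[0,0,0,0,0,0,-0.2]],
], grip_force=40)

```text
clock: 5.1
eef_pos: [459.7, 114.0, 76.6]
tcp_rot: [3.141, 0.001, 2.767]
contact_force: [-0.1, -0.0, -4.5]
opening: 0.65
grasp_force: 43.1
```

```bash
python3 - <<'E'
from m import *
f=grab_frame("side");img=f["img"][:,:,::-1]
u=proj(f,[460,114,60])[0].astype(int)
cv2.imwrite("pics/egg2.png",cv2.resize(img[u[1]-50:u[1]+50,u[0]-60:u[0]+60],None,fx=5,fy=5,interpolation=cv2.INTER_CUBIC)); s=sense();print(s["eef_pos"],s["contact_force"],s["wrist_torque"])
E
```

```text
[459.47592404 113.92548608  76.36444363] [ 0.23564472 -1.21533241 -3.15664656] [ 0.04725285 -0.01164278  0.00383081]
```

View pics/egg2.png

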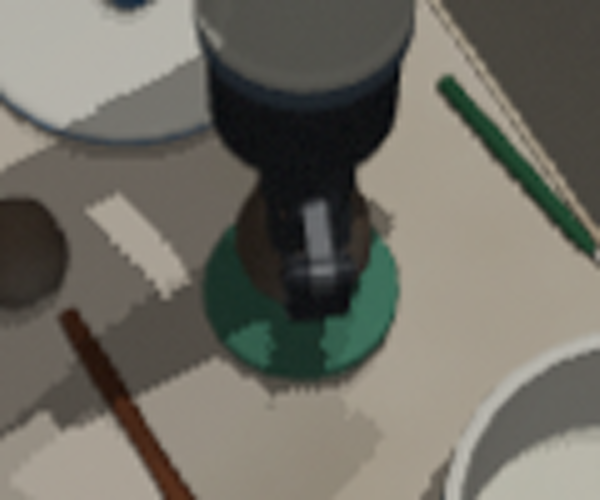

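The picture shows the egg clear of the green whirler and upright in the jaws, at about (300,230) in the crop. The force reading fits its weight, so I'll lift further and carry it over.

>>> send_rows([
  [[0,0,0.01,0,0,0,-0.2],[0,0,0.02,0,0,0,-0.2],[0,0,0.025,0,0,0,-0.2],[0,0,0.025,0,0,0,-0.2],[0,0,0.025,0,0,0,-0.2],[0,0,0.015,0,0,0,-0.2],[0.002,-0.008,0.008,0,0,0,-0.2],[0.003,-0.012,0,0,0,0,-0.2],[0.005,-0.02,0,0,0,0,-0.2],[0.005,-0.02,0,0,0,0,-0.2]],
])

```text
clock: 6.15
eef_pos: [474.0, 52.5, 203.3]
tcp_rot: [-3.141, -0.001, 2.767]
contact_force: [-0.3, 0.8, -4.3]
opening: 0.646
grasp_force: 43.8
```

>>> send_rows([
  [[0.005,-0.02,0,0,0,0,-0.2],[0.005,-0.02,0,0,0,0,-0.2],[0.005,-0.02,0,0,0,0,-0.2],[0.005,-0.02,0,0,0,0,-0.2],[0.005,-0.02,0,0,0,0,-0.2],[0.004,-0.016,0,0,0,0,-0.2],[0.003,-0.012,0,0,0,0,-0.2],[0.002,-0.008,0,0,0,0,-0.2],[0,0,0,0,0,0,-0.2],[0,0,0,0,0,0,-0.2]],
])

```text
clock: 7.15
eef_pos: [508.1, -81.9, 204.0]
tcp_rot: [3.142, -0.001, 2.766]
contact_force: [0.9, 1.0, -4.4]
opening: 0.651
grasp_force: 43.8
```

>>> send_rows([
  [[0.0007,-0.0037,0,0,0,0,-0.2],[0,0,-0.015,0,0,0,-0.2],[0,0,-0.02,0,0,0,-0.2],[0,0,-0.02,0,0,0,-0.2],[0,0,-0.02,0,0,0,-0.2],[0,0,-0.02,0,0,0,-0.2],[0,0,-0.015,0,0,0,-0.2],[0,0,-0.01,0,0,0,-0.2],[0,0,0,0,0,0,-0.2],[0,0,0,0,0,0,-0.2]],
])

```text
clock: 8.15
eef_pos: [509.5, -85.6, 84.7]
tcp_rot: [3.142, 0.0, 2.767]
contact_force: [-0.5, 0.8, -3.8]
opening: 0.647
grasp_force: 43.8
```

>>> send_rows([
  [[0,0,-0.004,0,0,0,-0.2],[0,0,-0.004,0,0,0,-0.2],[0,0,-0.003,0,0,0,-0.2],[0,0,-0.002,0,0,0,-0.2],[0,0,-0.001,0,0,0,-0.2],[0,0,0,0,0,0,-0.2],[0,0,0,0,0,0,-0.2]],
])

```text
clock: 8.85
eef_pos: [509.2, -85.8, 70.3]
tcp_rot: [-3.142, 0.0, 2.767]
contact_force: [-0.6, -0.6, -3.3]
opening: 0.65
grasp_force: 43.8
```

>>> send_rows([
  [[0,0,-0.0007,0,0,0,-0.2],[0,0,0,0,0,0,-0.2],[0,0,-0.0005,0,0,0,-0.2],[0,0,0,0,0,0,-0.2],[0,0,0,0,0,0,-0.2]],
])

```text
clock: 9.35
eef_pos: [509.3, -85.8, 69.2]
tcp_rot: [3.142, 0.0, 2.767]
contact_force: [-0.6, 0.3, -0.6]
opening: 0.649
grasp_force: 44.0
```

>>> send_rows([
  [[0,0,-0.0003,0,0,0,-0.2],[0,0,0,0,0,0,-0.2],[0,0,0,0,0,0,-0.2]],
])

```text
clock: 9.65
eef_pos: [509.3, -85.8, 69.2]
tcp_rot: [3.142, 0.0, 2.767]
contact_force: [-2.5, 0.8, 5.8]
opening: 0.646
grasp_force: 44.5
```

>>> send_rows([
  [[0,0,0,0,0,0,0.3],[0,0,0,0,0,0,0.4],[0,0,0,0,0,0,0.5],[0,0,0,0,0,0,0.6],[0,0,0,0,0,0,0.7],[0,0,0,0,0,0,0.8],[0,0,0,0,0,0,0.8],[0,0,0,0,0,0,0.8]],
])

```text
clock: 10.45
eef_pos: [509.2, -85.8, 68.8]
tcp_rot: [-3.142, 0.0, 2.767]
contact_force: [0.1, 0.1, -0.1]
opening: 0.898
grasp_force: 0.0
```

>>> send_rows([
  [[0,0,0.006,0,0,0,0.8],[0,0,0.01,0,0,0,0.8],[0,0,0.012,0,0,0,0.8],[0,0,0.02,0,0,0,0.8],[0,0,0.025,0,0,0,0.8],[0,0,0.025,0,0,0,0.8],[0,0,0.025,0,0,0,0.8],[0,0,0.02,0,0,0,0.8],[0,0,0.01,0,0,0,0.8],[0,0,0.005,0,0,0,0.8]],
])

```text
clock: 11.45
eef_pos: [509.6, -85.8, 228.3]
tcp_rot: [3.141, 0.002, 2.767]
contact_force: [0.5, 0.0, -1.5]
opening: 0.896
grasp_force: 0.0
```

>>> send_rows([
  [[-0.002,0.015,0,0,0,0,0.6],[-0.003,0.03,0,0,0,0,0.6],[-0.005,0.045,0,0,0,0,0.6],[-0.005,0.045,0,0,0,0,0.6],[-0.005,0.045,0,0,0,0,0.6],[-0.005,0.045,0,0,0,0,0.6],[-0.005,0.045,0,0,0,0,0.6],[-0.005,0.045,0,0,0,0,0.6],[-0.005,0.045,0,0,0,0,0.6],[-0.003,0.029,0,0,0,0,0.6]],
])

```text
clock: 12.45
eef_pos: [464.3, 306.4, 225.5]
tcp_rot: [-3.141, -0.002, 2.768]
contact_force: [0.1, -0.3, 0.9]
opening: 0.801
grasp_force: 0.0
```

```bash
python3 - <<'E'
from m import *
ims=[]
for n in("top","side"):
    f=grab_frame(n);img=f["img"][:,:,::-1]
    u=proj(f,[509,-86,90])[0].astype(int)
    ims.append(cv2.resize(img[u[1]-50:u[1]+50,u[0]-50:u[0]+50],None,fx=4,fy=4,interpolation=cv2.INTER_CUBIC))
    e=proj(f,[[509,-86,118],[509,-86,40]]);print(n,u,e.round(1).tolist())
    g=np.array(img[u[1]-50:u[1]+50,u[0]-50:u[0]+50]);hsv=cv2.cvtColor(g,cv2.COLOR_BGR2HSV)
    m=(hsv[...,2]<100)&(hsv[...,1]>45)
    c=near(blobs(m),(50,50),20)
    if c is not None:
        x,y,w,h=cv2.boundingRect(c);mu=cv2.moments(c);uu=[mu['m10']/mu['m00']+u[0]-50,mu['m01']/mu['m00']+u[1]-50]
        print((x+u[0]-50,y+u[1]-50,w,h),uu,onz(f,[uu],75))
cv2.imwrite("pics/crock3.png",np.hstack(ims)); s=sense();print(s["eef_pos"],s["contact_force"])
E
```

```text
top [371 185] [[374.2, 182.5], [365.8, 189.4]]
(np.int64(357), np.int64(174), 26, 25) [np.float64(369.32806026365347), np.float64(185.88775894538605)] [[510.35113447 -85.83025261  75.        ]]
side [349 271] [[351.8, 266.3], [345.8, 278.9]]
(np.int64(333), np.int64(258), 30, 31) [np.float64(347.64649681528664), np.float64(273.50610403397025)] [[507.5847808  -85.29897481  75.        ]]
[464.47901543 306.85059989 225.51108572] [ 0.46078797 -0.60237324  0.41491106]
```

View pics/crock3.png

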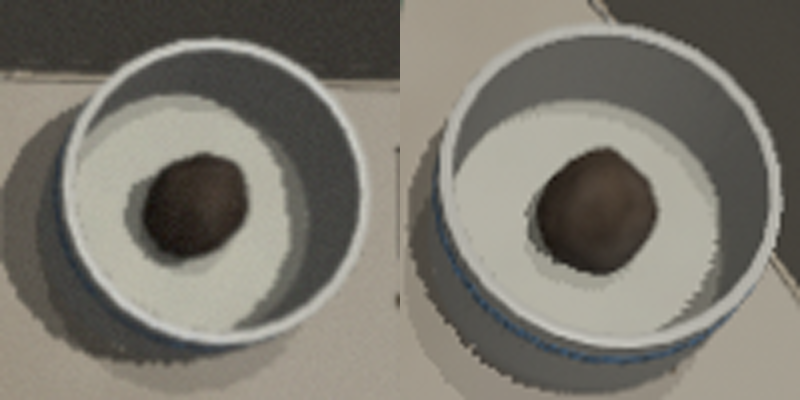

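The picture shows the egg standing upright at the crock's centre, about (200,205) and (600,210) in the two crops. Now for the lid.

>>> send_rows([
  [[0.0008,-0.003,-0.01,0,0,0,0.6],[0,0,-0.025,0,0,0,0.6],[0,0,-0.03,0,0,0,0.6],[0,0,-0.03,0,0,0,0.6],[0,0,-0.03,0,0,0,0.6],[0,0,-0.02,0,0,0,0.6],[0,0,-0.013,0,0,0,0.6],[0,0,0,0,0,0,0.6],[0,0,0,0,0,0,0.6]],
])

```text
clock: 13.45
eef_pos: [467.1, 299.7, 69.0]
tcp_rot: [-3.141, -0.0, 2.766]
contact_force: [-0.2, 0.1, 0.6]
opening: 0.798
grasp_force: 0.0
```

>>> send_rows([
  [[0,0,-0.01,0,0,0,0.5],[0,0,-0.007,0,0,0,0.4],[0,0,-0.005,0,0,0,0.3],[0,0,0,0,0,0,0.2],[0,0,0,0,0,0,0.2],[0,0,0,0,0,0,0.2]],
])

```text
clock: 14.05
eef_pos: [467.1, 300.4, 47.0]
tcp_rot: [3.141, 0.0, 2.767]
contact_force: [0.3, 0.3, 0.2]
opening: 0.603
grasp_force: 0.0
```

>>> send_rows([
  [[-0.0018,0.0032,0,0,0,0,0.2],[0,0,-0.002,0,0,0,0.2],[0,0,-0.002,0,0,0,0.2],[0,0,0,0,0,0,0.1],[0,0,0,0,0,0,0],[0,0,0,0,0,0,-0.1],[0,0,0,0,0,0,-0.2],[0,0,0,0,0,0,-0.3],[0,0,0,0,0,0,-0.4],[0,0,0,0,0,0,-0.4]],
], grip_force=50)

```text
clock: 15.05
eef_pos: [465.7, 304.0, 43.4]
tcp_rot: [3.14, 0.001, 2.767]
contact_force: [-0.9, 2.7, 4.9]
opening: 0.374
grasp_force: 49.4
```

>>> send_rows([
  [[0,0,0,0,0,0,0],[0,0,0,0,0,0,0.1],[0,0,-0.0015,0,0,0,0.1],[0,0,-0.0015,0,0,0,0.1],[0,0,0,0,0,0,0.1],[0,0,0,0,0,0,0],[0,0,0,0,0,0,-0.2],[0,0,0,0,0,0,-0.3],[0,0,0,0,0,0,-0.4],[0,0,0,0,0,0,-0.5]],
], grip_force=60)

```text
clock: 16.05
eef_pos: [465.3, 303.7, 40.1]
tcp_rot: [3.141, 0.0, 2.767]
contact_force: [-1.2, 0.1, 6.0]
opening: 0.369
grasp_force: 59.4
```

>>> send_rows([
  [[0,0,0.002,0,0,0,-0.6],[0,0,0.004,0,0,0,-0.6],[0,0,0.006,0,0,0,-0.6],[0,0,0.008,0,0,0,-0.6],[0,0,0,0,0,0,-0.6],[0,0,0,0,0,0,-0.6]],
])

```text
clock: 16.65
eef_pos: [465.4, 303.6, 60.2]
tcp_rot: [3.141, 0.0, 2.767]
contact_force: [0.6, -0.3, -3.8]
opening: 0.373
grasp_force: 59.8
```

```bash
python3 - <<'E'
from m import *
from h import *
s=sense();print(np.round(s["eef_pos"],1),np.round(s["contact_force"],1),np.round(s["wrist_torque"],3),s["opening"])
f=grab_frame("side");img=f["img"][:,:,::-1]
u=proj(f,[465,303,30])[0].astype(int)
cv2.imwrite("pics/lid4.png",cv2.resize(img[u[1]-50:u[1]+50,u[0]-60:u[0]+60],None,fx=5,fy=5,interpolation=cv2.INTER_CUBIC))
E
```

```text
[465.4 303.6  60.2] [ 0.6 -0.3 -3.8] [-0.008  0.037  0.011] 0.37291819772590046
```

View pics/lid4.png

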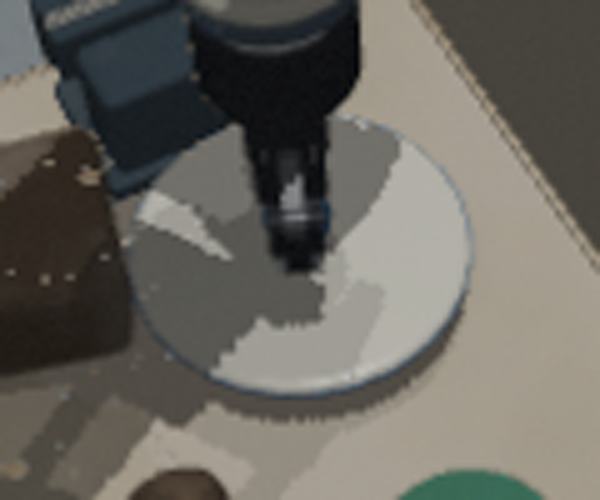

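The side view shows the lid off the bench and level, centred at about (300,250) in the crop with its shadow below. I'll raise it and carry it across slowly.

>>> send_rows([
  [[0,0,0.01,0,0,0,-0.6],[0,0,0.02,0,0,0,-0.6],[0,0,0.025,0,0,0,-0.6],[0,0,0.025,0,0,0,-0.6],[0,0,0.025,0,0,0,-0.6],[0,0,0.02,0,0,0,-0.6],[0,0,0.01,0,0,0,-0.6],[0,0,0,0,0,0,-0.6],[0.0005,-0.004,0,0,0,0,-0.6],[0.001,-0.008,0,0,0,0,-0.6]],
])

```text
clock: 17.7
eef_pos: [466.0, 290.9, 193.5]
tcp_rot: [-3.14, -0.001, 2.767]
contact_force: [0.2, -0.7, -3.2]
opening: 0.375
grasp_force: 60.1
```

>>> send_rows([
  [[0.0015,-0.014,0,0,0,0,-0.6],[0.002,-0.018,0,0,0,0,-0.6],[0.0025,-0.022,0,0,0,0,-0.6],[0.0025,-0.022,0,0,0,0,-0.6],[0.0025,-0.022,0,0,0,0,-0.6],[0.0025,-0.022,0,0,0,0,-0.6],[0.0025,-0.022,0,0,0,0,-0.6],[0.0025,-0.022,0,0,0,0,-0.6],[0.0025,-0.022,0,0,0,0,-0.6],[0.0025,-0.022,0,0,0,0,-0.6]],
])

```text
clock: 18.7
eef_pos: [489.5, 81.4, 194.1]
tcp_rot: [-3.141, -0.001, 2.766]
contact_force: [0.3, -0.2, -3.0]
opening: 0.374
grasp_force: 60.1
```

>>> send_rows([
  [[0.0025,-0.022,0,0,0,0,-0.6],[0.0025,-0.022,0,0,0,0,-0.6],[0.0025,-0.022,0,0,0,0,-0.6],[0.0025,-0.022,0,0,0,0,-0.6],[0.0025,-0.022,0,0,0,0,-0.6],[0.002,-0.018,0,0,0,0,-0.6],[0.0015,-0.014,0,0,0,0,-0.6],[0.001,-0.008,0,0,0,0,-0.6],[0,0,0,0,0,0,-0.6],[0,0,0,0,0,0,-0.6]],
])

```text
clock: 19.7
eef_pos: [506.9, -66.4, 194.6]
tcp_rot: [3.141, -0.001, 2.766]
contact_force: [-0.1, 0.7, -3.8]
opening: 0.369
grasp_force: 60.1
```

>>> send_rows([
  [[0.001,-0.0095,0,0,0,0,-0.6],[0.001,-0.0097,0,0,0,0,-0.6],[0,0,-0.01,0,0,0,-0.6],[0,0,-0.01,0,0,0,-0.6],[0,0,0,0,0,0,-0.6],[0,0,0,0,0,0,-0.6]],
])

```text
clock: 20.3
eef_pos: [508.7, -85.5, 174.1]
tcp_rot: [-3.141, -0.002, 2.767]
contact_force: [-0.7, -0.2, -3.6]
opening: 0.374
grasp_force: 60.2
```

```bash
python3 - <<'E'
from m import *
s=sense();p=s["eef_pos"];print(np.round(p,1),np.round(s["contact_force"],1))
ims=[]
for n in("top","side"):
    f=grab_frame(n);img=f["img"][:,:,::-1].copy()
    u=proj(f,[509,-86,130])[0].astype(int)
    t=np.linspace(0,2*np.pi,60,endpoint=False)
    big=cv2.resize(img[u[1]-55:u[1]+55,u[0]-50:u[0]+50],None,fx=4,fy=4,interpolation=cv2.INTER_CUBIC)
    for (c,r,z,col) in(((p[0],p[1]),86,p[2]-40.1+14,(0,0,255)),((508.8,-85.6),85,122,(0,255,0))):
        q=proj(f,np.c_[c[0]+r*np.cos(t),c[1]+r*np.sin(t),0*t+z])
        for a in q: cv2.circle(big,tuple(int(v) for v in ((a-u+[50,55])*4+2)),1,col,-1)
    ims.append(big)
cv2.imwrite("pics/lid5.png",np.hstack(ims))
E
```

```text
[508.7 -85.5 174.1] [-0.7 -0.2 -3.6]
```

View pics/lid5.png

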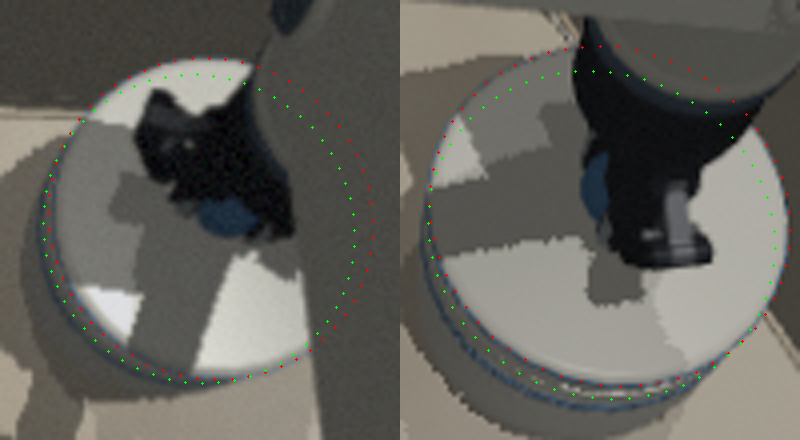

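The drawn circles for the predicted lid and rim match the pictures within about a pixel. I'll lower it.

>>> send_rows([
  [[0,0,-0.004,0,0,0,-0.6],[0,0,-0.005,0,0,0,-0.6],[0,0,-0.003,0,0,0,-0.6],[0,0,-0.002,0,0,0,-0.6],[0,0,-0.002,0,0,0,-0.6],[0,0,-0.001,0,0,0,-0.6],[0,0,0,0,0,0,-0.6],[0,0,0,0,0,0,-0.6]],
])

```text
clock: 21.2
eef_pos: [509.2, -85.8, 157.8]
tcp_rot: [-3.142, 0.0, 2.767]
contact_force: [0.7, 0.5, -4.3]
opening: 0.374
grasp_force: 60.2
```

>>> send_rows([
  [[0,0,-0.001,0,0,0,-0.6],[0,0,-0.001,0,0,0,-0.6],[0,0,-0.0008,0,0,0,-0.6],[0,0,-0.0005,0,0,0,-0.6],[0,0,0,0,0,0,-0.6],[0,0,0,0,0,0,-0.6]],
])

```text
clock: 21.8
eef_pos: [509.2, -85.8, 154.5]
tcp_rot: [-3.142, 0.0, 2.767]
contact_force: [-0.8, 0.0, -3.8]
opening: 0.369
grasp_force: 60.2
```

>>> send_rows([
  [[0,0,-0.0005,0,0,0,-0.6],[0,0,0,0,0,0,-0.6],[0,0,-0.0004,0,0,0,-0.6],[0,0,0,0,0,0,-0.6],[0,0,0,0,0,0,-0.6]],
])

```text
clock: 22.3
eef_pos: [509.3, -85.8, 154.1]
tcp_rot: [3.142, 0.0, 2.767]
contact_force: [-3.0, 0.7, 6.0]
opening: 0.374
grasp_force: 61.0
```

The lid is seated at the expected height of 154.1. I'll release it gently and rise.

>>> send_rows([
  [[0,0,0,0,0,0,-0.2],[0,0,0,0,0,0,-0.1],[0,0,0,0,0,0,0.0],[0,0,0,0,0,0,0.2],[0,0,0,0,0,0,0.4],[0,0,0,0,0,0,0.5],[0,0,0,0,0,0,0.5]],
])

```text
clock: 23.0
eef_pos: [509.2, -85.7, 153.5]
tcp_rot: [-3.142, -0.0, 2.767]
contact_force: [0.3, -0.1, 0.3]
opening: 0.753
grasp_force: 0.0
```

>>> send_rows([
  [[0,0,0.005,0,0,0,0.5],[0,0,0.01,0,0,0,0.5],[0,0,0.015,0,0,0,0.5],[0,0,0.02,0,0,0,0.5],[0,0,0.03,0,0,0,0.5],[-0.005,0.03,0.02,0,0,0,0.5],[-0.005,0.04,0,0,0,0,0.5],[-0.005,0.04,0,0,0,0,0.5],[-0.005,0.04,0,0,0,0,0.5],[-0.005,0.04,0,0,0,0,0.5]],
])

```text
clock: 24.0
eef_pos: [484.0, 105.7, 254.8]
tcp_rot: [3.141, 0.001, 2.766]
contact_force: [0.7, 0.0, 0.3]
opening: 0.748
grasp_force: 0.0
```

>>> send_rows([
  [[-0.005,0.04,0,0,0,0,0.5],[-0.005,0.04,0,0,0,0,0.5],[-0.005,0.03,0,0,0,0,0.5],[0,0.02,0,0,0,0,0.5],[0,0,0,0,0,0,0.5],[0,0,0,0,0,0,0.5],[0,0,0,0,0,0,0.5],[0,0,0,0,0,0,0.5]],
])

```text
clock: 24.8
eef_pos: [469.3, 233.2, 253.8]
tcp_rot: [-3.142, 0.0, 2.766]
contact_force: [-0.4, 0.6, -0.5]
opening: 0.752
grasp_force: 0.0
```

```bash
python3 - <<'E'
from m import *
s=sense();print(np.round(s["eef_pos"],1),np.round(s["contact_force"],1),s["clock"])
ims=[]
for n in("top","side"):
    f=grab_frame(n);img=f["img"][:,:,::-1].copy()
    u=proj(f,[509,-86,130])[0].astype(int)
    t=np.linspace(0,2*np.pi,60,endpoint=False)
    big=cv2.resize(img[u[1]-55:u[1]+55,u[0]-50:u[0]+50],None,fx=4,fy=4,interpolation=cv2.INTER_CUBIC)
    q=proj(f,np.c_[508.8+86*np.cos(t),-85.6+86*np.sin(t),0*t+128])
    for a in q: cv2.circle(big,tuple(int(v) for v in ((a-u+[50,55])*4+2)),1,(0,0,255),-1)
    ims.append(big)
    hsv=cv2.cvtColor(img,cv2.COLOR_BGR2HSV).astype(int);m=(hsv[...,0]>95)&(hsv[...,0]<125)&(hsv[...,1]>100)
    k=proj(f,[508.8,-85.6,154])[0];c=near(blobs(m),k,12)
    if c is not None: mu=cv2.moments(c);print(n,k,onz(f,[[mu['m10']/mu['m00'],mu['m01']/mu['m00']]],154))
cv2.imwrite("pics/lid6.png",np.hstack(ims))
E
```

```text
[469.3 233.2 253.8] [-0.4  0.6 -0.5] 24.8
top [378.37554815 178.9474965 ] [[510.02197912 -87.26128326 154.        ]]
side [354.77960981 259.54842701] [[507.3817329  -85.05105572 154.        ]]
```

View pics/lid6.png

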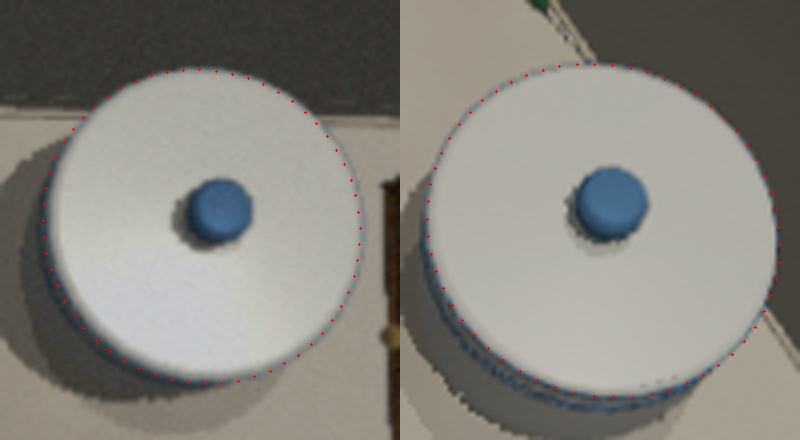

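The lid sits level and centred on the rim: the knob and disc edge match the seated prediction in both views, and the robot is clear.

```bash
python3 -c "from rig import sign_off; print(sign_off())"
```

```text
the job is handed in; nothing more can be done
None
```

I stood the egg upright on the plaster bed, closed the lid level on the rim and handed the job in at about 25 s; I didn't re-image the clay ball and loop tool, but the arm never worked near them.

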